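# Clip the force sensor to the track trolley and draw it to the stops

## Task

Pick up the force sensor that has the sprung snap hook, press its hook down over the bar of the trolley's eye until the bar pops past the gate and the gate springs shut under it, then draw the trolley along the track by the sensor until it meets the rubber stops. Let go of the sensor there, still clipped and lying on the track. Work gently (more than about 15 N on the trolley's eye spoils things), keep the sensor level while you press and draw, keep your fingers off the trolley, and leave everything else on the bench where it is.

Things in the scene. Friction and masses are not known exactly. Their poses are not given: they have to be found in the camera images.
- sensor_center (a point): Force sensor with the snap hook, loose, about 0.17 kg: centre of its grey case, a box 110 long (x), 30 wide (y), 44 high (z up), 22 above its underside. The hook is at its +x end. Grip the case by its 30 wide flanks at mid-height or above, near x = +33, close behind the hook, so that the press does not twist it in the grip
- mouth (a point): Point on the shut hook mouth, 80 ahead (+x) of the case's centre and 14 lower. The hook is a steel J, 8 thick in y: roof 19.5 above this point, front arm inner face 5.5 ahead, outer 13.5, ending 2 below; mouth open 16 to the rear. A 6 bar entering here from below slips past the gate's tip when its centre is about 11 to 13 up (further back it slips by later and may wedge) and seats on the roof with its centre 16.5 up
- gate (a joint): Sprung gate closing the hook's mouth from below, a steel finger 19 long hinged at the case's side: rad, 0 = shut, up to 1.2 as it swings up into the hook; its spring shuts it. A bar lifts it with about 2 to 7 N, then the force falls as the bar slips past; against the roof it rises steeply
- rails: The rails, trolley and all, of a low aluminium track fixed on the bench, 560 long (x), 130 wide (y), deck 20 above the bench; origin on the bench under its middle. A trolley runs along it; the stops are towards -x: two rubber blocks 14 high on the deck's edges (y = +-52 to +-64, faces at x = -80), the middle between them free for the sensor to pass
- eye_mid (a point): Nominal middle of the eye's bar on the trolley: 40 above the deck, 34 before the trolley's front towards the stops; x away from the stops, z up. Level U loop of rigid 6 bar, cross bar along y, 28 clear between its legs. Its plate is clamped up to 13 lower or higher than this unchanging point: find the true height by feel or sight. Hook goes on from above, its +x along this +x
- trolley (a joint): How far the trolley (160 long, 80 wide, top 52 over the deck) has been drawn towards the stops, in m: 0 = far end, 0.190 = against the stops, where it stays. Drawing it takes about 3 N. With the bar seated in the hook, the case's underside is 2 to 29 over the deck
- plain_sensor: Look-alike force sensor, same case, but with a round rubber bumper on a rod in place of the hook; origin under the case's middle, x towards the bumper. Leave it
- dropper: Amber bottle 40 wide, 75 high; origin under its middle. Leave it
- brass_mass: Brass mass with a knob, 44 wide, 64 high; origin under its middle. Leave it
- wood_block: Wooden block 110 x 60 x 45 high; origin under its middle. Leave it
- dish: Flat round dish with lid, 90 wide, 15 high; origin under its middle. Leave it

How it is judged:
By the outcome, as a careful person would: the job done as asked, in the order asked, and still so for the second after the job is handed in, with the robot touching nothing.
It also fails if it takes over 56 s, if anything falls off the work surface, if the arm or the gripper's body presses on something with over 40 N, if the wrist force passes 120 N, or if a joint passes its speed limit or range.

## Robot

A 6-joint arm with a two-finger parallel gripper is mounted at the origin on the work surface. World frame = base frame: x ahead of the robot, y to its left, z up, the work surface at z = 0. Lengths are in m, angles in degrees, forces in N, time in s.
With the tool pointing down it reaches from about 0.325 to 0.85 m from the base axis. Payload 15.5 kg.
Tool frame: the origin (TCP) lies midway between the tips of the shut fingers; the grasp point (between the pads) lies 19 mm behind it; z points along the fingers, y is the line along which they close (so a half turn about z gives the same grasp; the last joint's range is limited). The gripper opens to 91 mm and grips with 3 to 60 N. Pads are 32 mm wide; open, the fingers measure 118 mm over their backs; the gripper's body (76 mm by 178 mm) begins 60 mm behind the grasp point.
Start: joints at [61.793, 28.281, 77.091, -0, 74.628, -5.472], TCP at [0.242, 0.576, 0.214] pointing down, gripper open.
Joint ranges: [-166.48, 166.48], [-47.26, 123.95], [12.59, 153.08], [-70.14, 250.14], [6.76, 159.57], [-176.63, 176.63]. Speed limits (degrees/s): [108.29, 108.29, 147.25, 172.46, 172.46, 172.46].

## Interface

Orientations are given as a 3x3 rotation matrix whose columns are the frame's x, y, z axes.
In Python, from bench import ctrl gives the robot as it stands. The module is installed in compiled form; this text tells all that it offers. Calls block until the motion is done:
- ctrl.goto(position, orientation): joint-space move of the TCP to a pose.
- ctrl.move_l(position, vel=0.15, ori=None, contact_N=None): straight line of the TCP; ori=None keeps the orientation; vel is the mean speed in m/s. With contact_N (N) it stops when the force on the tool has changed by that much, and returns True; else False.
- ctrl.movej(angles): joint-space move.
- ctrl.command_gripper(opening): opening from 0.0 (shut) to 1.0 (fully open); the grip force is fixed at half the most; returns when the fingers have stopped.
- ctrl.sleep(seconds).
- ctrl.ik(position, orientation): joint angles nearest the present ones, or None.
- ctrl.read_camera(name): name is "side" or "top"; returns the picture (384x512x3 uint8, blue, green, red); there is no depth.
- ctrl.camera_params(name): a dict with "fx", "fy", "cx", "cy" (pixels), "pose" (4x4, takes a point from camera to world coordinates). Camera axes: x right, y up, looking along -z (the intrinsics and any distortion apply to the point x, -y, -z); pixel columns grow to the right and rows downward; lengths in m; the calibration is good to about 2 mm. A picture is of the moment at which its call begins. camera_params takes no time and is no camera call.
A pose or a line that the arm cannot do raises ctrl.MotionError and nothing moves.
- ctrl.sign_off(): hands the job in; it is judged then, once.
Readings, each from a call of its own:
- ctrl.current_t(): time.
- ctrl.current_q(): joint angles.
- ctrl.current_dq(): joint speeds.
- ctrl.current_effort(): joint torques, N m.
- ctrl.current_tool_pos(): TCP position.
- ctrl.current_eef_rot(): TCP orientation.
- ctrl.current_contact_force(): force on the tool from outside, world axes, zero at the start.
- ctrl.current_wrist_torque(): the same for the moment, N m.
- ctrl.current_grip_width(): opening from 0.0 (shut) to 1.0 (fully open).
- ctrl.current_grasp_force(): force on a finger pad.
Only numpy, scipy, OpenCV 4.12 (cv2) and the standard library are available. Lean on these libraries where they do the work, as an engineer would, in place of code of your own. Each camera call takes 0.05 s, during which the arm holds its last target. There are 200 camera calls.

## Working session

There is one attempt and no reset: what is moved stays moved. The work goes in short steps, each a Python script; the robot and the scene stay as the last script left them, time stands still between calls to the robot, and variables do not carry over. Pictures are saved under pics/ and viewed, at most 10 in all, crops included, and the job is handed in when it is done.

```bash
mkdir -p pics; python3 - <<'E'
from bench import ctrl
import cv2, numpy as np
for n in("side","top"):
    im=ctrl.read_camera(n); cv2.imwrite(f"pics/{n}0.png",im)
    p=ctrl.camera_params(n); print(n,{k:(np.round(v,4).tolist() if not isinstance(v,str) else v) for k,v in p.items()})
print(ctrl.current_t(),ctrl.current_eef_rot())
E
```

```text
side {'fx': 474.8573, 'fy': 474.8573, 'cx': 262.3737, 'cy': 195.405, 'pose': [[0.8018, 0.4477, -0.3958, 0.0499], [-0.5974, 0.5861, -0.5473, -0.6728], [-0.0131, 0.6753, 0.7375, 0.9822], [0.0, 0.0, 0.0, 1.0]]}
top {'fx': 442.6642, 'fy': 442.6642, 'cx': 257.6922, 'cy': 195.3446, 'pose': [[0.0218, 0.9826, -0.1842, 0.2931], [-0.9992, 0.0276, 0.0292, 0.0242], [0.0338, 0.1834, 0.9825, 1.3902], [0.0, 0.0, 0.0, 1.0]]}
0.1 [[-9.22299817e-01  3.86474773e-01 -5.44652426e-04]
 [ 3.86475139e-01  9.22299286e-01 -9.96696072e-04]
 [ 1.17134655e-04 -1.12974723e-03 -9.99999355e-01]]
```

View pics/side0.png

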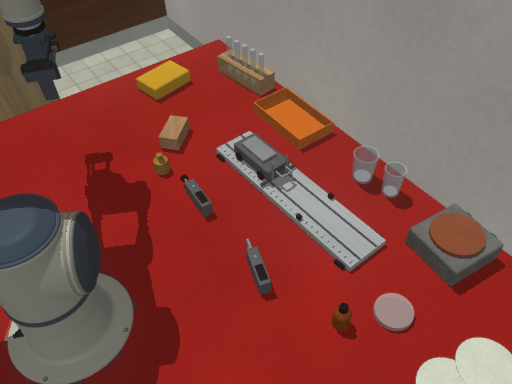

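View pics/top0.png

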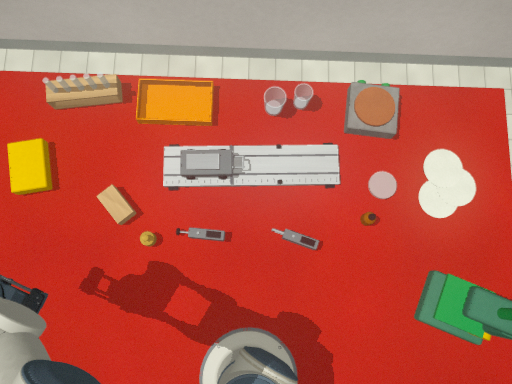

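The top view shows the track horizontal, with the trolley at (207,163), the eye at about (245,163) and the stops at (280,147) and (280,182). The sensors are at (205,234), with a dark bumper tip, and (300,239), with a steel tip that is probably the hook. I'll zoom in on both.

```bash
python3 - <<'E'
import cv2, numpy as np
t=cv2.imread("pics/top0.png"); s=cv2.imread("pics/side0.png")
a=cv2.resize(t[140:255,160:345],(800,497),interpolation=cv2.INTER_CUBIC)[:,:]
cv2.imwrite("pics/ztop.png",a)
b=cv2.resize(s[125:300,175:390],(737,600),interpolation=cv2.INTER_CUBIC)
cv2.imwrite("pics/zside.png",b)
E
```

```text
(no output)
```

View pics/ztop.png

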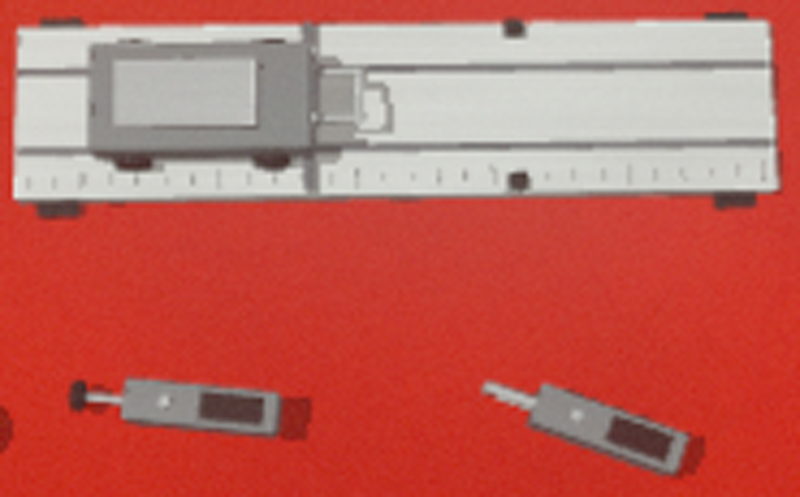

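View pics/zside.png

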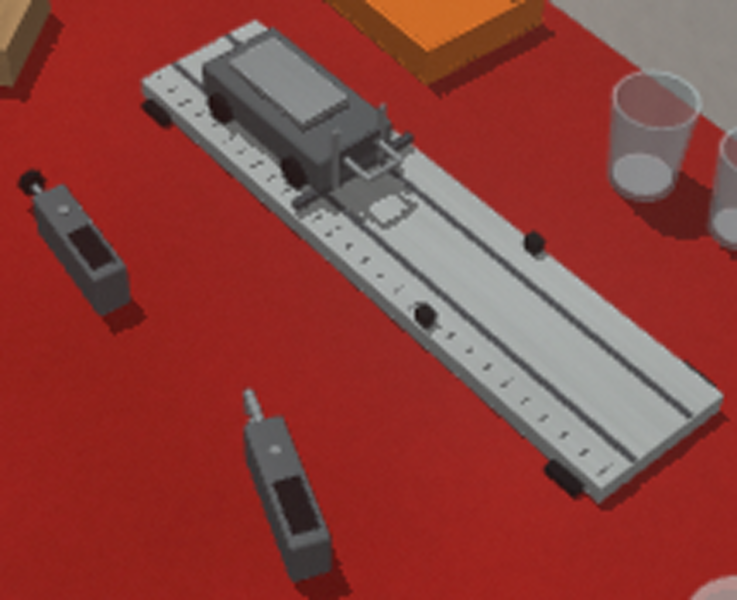

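The zoom confirms that the right-hand sensor, at ztop (610,430), has the steel hook, with its tip at (487,388). The left one has a round black bumper. The trolley's eye is at about (360,95) in ztop, with its shadow near (385,105). Next I'll measure the rail and sensor poses and crop in close on the eye.

```bash
cat > h.py <<'E'
import cv2, numpy as np
from bench import ctrl
def P(n):
    p=ctrl.camera_params(n); return p,np.array(p["pose"])
def ray(n,uv):
    p,T=P(n); uv=np.atleast_2d(uv).astype(float)
    d=np.c_[(uv[:,0]-p["cx"])/p["fx"],-(uv[:,1]-p["cy"])/p["fy"],-np.ones(len(uv))]@T[:3,:3].T
    return T[:3,3],d
def onz(n,uv,z):
    o,d=ray(n,uv); return o+d*((z-o[2])/d[:,2])[:,None]
def proj(n,X):
    p,T=P(n); c=(np.atleast_2d(X)-T[:3,3])@T[:3,:3]
    return np.c_[p["cx"]-p["fx"]*c[:,0]/c[:,2],p["cy"]+p["fy"]*c[:,1]/c[:,2]]
def tri(a,b):
    o1,d1=ray("top",a);o2,d2=ray("side",b);d1=d1[0];d2=d2[0]
    s=np.linalg.lstsq(np.c_[d1,-d2],o2-o1,rcond=None)[0]
    A=o1+s[0]*d1;B=o2+s[1]*d2; return (A+B)/2,np.linalg.norm(A-B)
def blob(im,seed,k=0):
    m=(cv2.cvtColor(im,cv2.COLOR_BGR2HSV)[:,:,1]<110).astype(np.uint8)
    if k: # open at 4x
        m=cv2.resize(m*255,None,fx=4,fy=4,interpolation=cv2.INTER_LINEAR); m=(m>127).astype(np.uint8)
        m=cv2.morphologyEx(m,cv2.MORPH_CLOSE,np.ones((25,25)))
        m=cv2.morphologyEx(m,cv2.MORPH_OPEN,cv2.getStructuringElement(cv2.MORPH_ELLIPSE,(k,k)))
    f=4 if k else 1
    cs,_=cv2.findContours(m,cv2.RETR_EXTERNAL,cv2.CHAIN_APPROX_NONE)
    c=min(cs,key=lambda c:-cv2.pointPolygonTest(c,(seed[0]*f,seed[1]*f),True))
    return ((c[:,0,:]+.5)/f-.5),cv2.contourArea(c)/f/f
E
python3 - <<'E'
from h import *
for n,seeds in(("top",{"track":(310,165),"hook":(301,240)}),("side",{"track":(330,225),"hook":(259,270)})):
    im=cv2.imread(f"pics/{n}0.png")
    for k,s in seeds.items():
        c,a=blob(im,s,19 if k=="hook" else 41)
        print(n,k,"area",a)
        for z in ((0,.044) if k=="hook" else (.02,)):
            w=onz(n,c,z)[:,:2]
            r=cv2.minAreaRect((w*1000).astype(np.float32)); print(z,np.round(r[0],1),np.round(r[1],1),round(r[2],2)); 
        if k=="track": print(np.round(cv2.boxPoints(r),1).tolist())
        # silhouette points
        box=cv2.boxPoints(cv2.minAreaRect(c.astype(np.float32))); print("px",np.round(box,1).tolist())
t=cv2.imread("pics/top0.png")[145:190,222:262]; s=cv2.imread("pics/side0.png")[150:200,255:300]
a=cv2.resize(t,(400,450),interpolation=cv2.INTER_CUBIC);b=cv2.resize(s,(400,450),interpolation=cv2.INTER_CUBIC)
cv2.imwrite("pics/eye.png",np.hstack([a,b]))
E
```

```text
top track area 7172.9375
0.02 [645.8   4.9] [146.  564.1] 2.62
[[560.0, 283.29998779296875], [585.7999877929688, -280.20001220703125], [731.7000122070312, -273.5], [705.9000244140625, 290.0]]
px [[162.10000610351562, 144.8000030517578], [339.1000061035156, 142.5], [339.70001220703125, 187.1999969482422], [162.6999969482422, 189.5]]
top hook area 381.1875
0 [ 419.7 -146.5] [128.4  34. ] 71.41
0.044 [ 415.7 -141.1] [124.3  33. ] 71.41
px [[276.79998779296875, 236.39999389648438], [280.5, 226.3000030517578], [319.0, 240.3000030517578], [315.29998779296875, 250.39999389648438]]
side track area 7825.03125
0.02 [642.9   4.2] [156.7 567.3] 2.19
[[553.7999877929688, 284.6000061035156], [575.4000244140625, -282.29998779296875], [732.0999755859375, -276.29998779296875], [710.4000244140625, 290.6000061035156]]
px [[213.3000030517578, 152.1999969482422], [247.6999969482422, 114.19999694824219], [386.70001220703125, 240.5], [352.29998779296875, 278.3999938964844]]
side hook area 681.4375
0 [ 425.3 -124.8] [156.9  37.2] 71.6
0.044 [ 408.5 -149.3] [149.9  35.5] 71.6
px [[240.8000030517578, 244.1999969482422], [255.10000610351562, 238.8000030517578], [274.1000061035156, 289.5], [259.79998779296875, 294.8999938964844]]
```

View pics/eye.png

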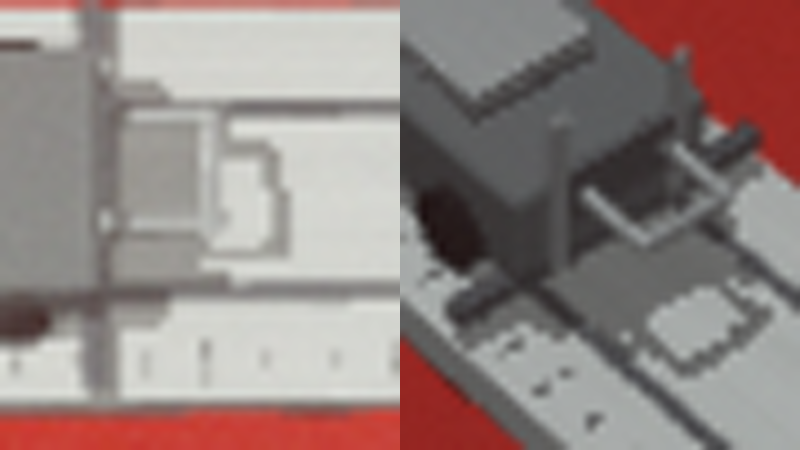

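The close crop shows the eye's cross bar: in the top image its corners are at (242.8,156.0) and (242.8,167.4); in the side image they are at (291.2,170.9) and (282.4,176.2). I'll triangulate those and refine the sensor and track edges.

```bash
python3 - <<'E'
from h import *
A,e1=tri((242.75,156.05),(291.2,170.9));B,e2=tri((242.75,167.35),(282.4,176.2));M,e3=tri((242.75,161.75),(286.7,173.5))
print("bar",A,e1,B,e2,M,e3,np.linalg.norm(A-B))
ims={n:cv2.imread(f"pics/{n}0.png") for n in("top","side")}
# long track edges by robust line fit in top
c,_=blob(ims["top"],(310,165),41)
w=onz("top",c,.02)[:,:2]; L=[]
for lo,hi in((.53,.62),(.68,.76)):
    s=w[(w[:,0]>lo)&(w[:,0]<hi)&(abs(w[:,1])<.2)]
    vx,vy,x0,y0=cv2.fitLine((s*1000).astype(np.float32),cv2.DIST_HUBER,0,.01,.01).ravel()
    print("edge ang",np.degrees(np.arctan2(vy,vx)),"x at y=0",x0-y0*vx/vy,"x at y=100",x0+(100-y0)*vx/vy)
for s in(160,337):
    pass
print("ends y",w[:,1].min(),w[:,1].max())
for n,s in(("top",(301,240)),("side",(259,270))):
    for k in(27,33):
        c,a=blob(ims[n],s,k)
        best=cv2.minAreaRect((onz(n,c,.044)[:,:2]*1000).astype(np.float32)); 
        print(n,k,a,np.round(best[0],1),np.round(best[1],1),best[2])
c,a=blob(ims["top"],(301,240),27)
for th in (160,161,162,163,):
  u=np.array([np.cos(np.radians(th)),np.sin(np.radians(th))]);u=np.array([-u[1],u[0]])if 0 else u
# axis candidates: print extents at both heights
ang=np.radians(71.4);u=np.array([np.cos(ang),np.sin(ang)]);v=np.array([-u[1],u[0]])
for z in(0,.044):
    w=onz("top",c,z)[:,:2]; print(z,"u",(w@u).min(),(w@u).max(),"v",(w@v).min(),(w@v).max())
h=cv2.cvtColor(ims["top"],cv2.COLOR_BGR2HSV)
# dark screen & hook direction
m=((h[:,:,2]<75)).astype(np.uint8); m[:, :285]=0;m[:,325:]=0;m[:225]=0;m[255:]=0
ys,xs=np.nonzero(m); print("screen",xs.mean(),ys.mean(),len(xs))
np.set_printoptions(linewidth=250)
b=(h[:,:,1]<110).astype(int)[226:252,268:322]
print("\n".join("".join(".#"[q] for q in r) for r in b))
E
```

```text
bar [0.66301405 0.03455224 0.06243628] 0.003459620469908928 [0.6283996  0.03272575 0.06360415] 0.0002604629583117223 [0.64534429 0.03365588 0.0633776 ] 0.0017250934863527762 0.03468227494061558
edge ang -87.40808 x at y=0 581.25684 x at y=100 576.73
edge ang -87.42651 x at y=0 714.7541 x at y=100 710.25946
ends y -0.27681031453054283 0.2874085662870014
top 27 365.0625 [ 414.4 -144.9] [116.4  33. ] 71.40775299072266
top 33 359.96875 [ 414.3 -145.3] [114.9  33. ] 71.40775299072266
side 27 664.96875 [ 406.9 -154.1] [139.9  35.7] 71.59943389892578
side 33 653.21875 [ 406.4 -155.6] [136.4  35.3] 71.60682678222656
0 u -0.06919168436028732 0.050998616995956 v -0.46155589676711145 -0.42750435650410945
0.044 u -0.06331624203487919 0.05307005759174201 v -0.45549442662553874 -0.42252061157492987
screen nan nan 0
......................................................
......................................................
....##................................................
....#####........###..................................
....#########....######...............................
......######
[... 527 characters left out ...]
#######...
......................###############.#.###########...
.........................#############..##.########...
............................###############.#.####....
..............................#############.#.####....
.................................#################....
....................................#############.....
.......................................##########.....
..........................................#######.....
............................................####......
......................................................
......................................................<stdin>:30: RuntimeWarning: Mean of empty slice.
  ret = ret.dtype.type(ret / rcount)
```

```bash
cat >> h.py <<'E'
SC=np.array([.4158,-.1489]); SY=np.radians(71.4); TY=np.radians(92.58)
BAR=np.array([.6455,.0337,.0634])
def rot(yaw,pitch=0):
    x=np.array([np.cos(yaw),np.sin(yaw),0]);z=np.array([0,0,-1.]);y=np.cross(z,x)
    return np.c_[x,y,z]
def rots(yaw):  # tool x along +u or -u
    return rot(yaw),rot(yaw+np.pi)
def mouth2tcp(m,yaw=TY): # mouth point -> TCP (gripped at table TCP z=.009)
    u=np.array([np.cos(yaw),np.sin(yaw),0]); return np.array(m)-.047*u+[0,0,.001]
E
python3 - <<'E'
from h import *
u=np.array([np.cos(SY),np.sin(SY)]);v=np.array([-u[1],u[0]])
tip=onz("top",[(271.5,229)],.0275)[0,:2]-SC; print("tip fwd,lat",tip@u,tip@v)
print("stops",onz("top",[(279.5,146.5),(280,181.5)],.034))
sc3=lambda a,b,z:np.r_[SC+a*u+b*v,z]
print("side proj case corners",np.round(proj("side",[sc3(-.055,.015,0),sc3(-.055,.015,.044),sc3(.055,-.015,.044),sc3(.0935,0,.0275)]),1).tolist())
g=np.r_[SC+.033*u,.009]
for i in(0,1):
    R=rots(SY)[i];R2=rots(TY)[i]
    print(i,ctrl.ik(g,R),ctrl.ik(mouth2tcp(BAR),R2),ctrl.ik(mouth2tcp(BAR+[.008,-.15,0]),R2))
E
```

```text
tip fwd,lat 0.09198331729872934 0.0013124140929934864
stops [[ 0.70774146 -0.08220894  0.034     ]
 [ 0.59355396 -0.08523622  0.034     ]]
side proj case corners [[260.7, 295.0], [260.4, 285.0], [258.2, 244.7], [248.0, 238.5]]
0 [-2.31692084e+01  3.41779648e+01  1.13933753e+02 -2.54444375e-14
  3.18882826e+01 -4.56920844e+00] [-6.45158519e+00  3.93540825e+01  8.20672110e+01 -2.54444375e-14
  5.85787065e+01 -9.03158519e+00] [-1.90434643e+01  4.11947032e+01  7.76283970e+01 -2.54444375e-14
  6.11768998e+01 -2.16234643e+01]
1 [-2.31692084e+01  3.41779648e+01  1.13933753e+02 -2.54444375e-14
  3.18882826e+01  1.75430792e+02] [-6.45158519e+00  3.93540825e+01  8.20672110e+01 -2.54444375e-14
  5.85787065e+01  1.70968415e+02] [-1.90434643e+01  4.11947032e+01  7.76283970e+01 -2.54444375e-14
  6.11768998e+01  1.58376536e+02]
```

Everything agrees: the hook tip measures 92 mm ahead (should be 93.5), the bar is 34.7 mm wide (should be 34), and the stops are centred on the eye. Now grasp and carry it above the eye.

```bash
python3 - <<'E'
from h import *
u=np.array([np.cos(SY),np.sin(SY)]); g=np.r_[SC+.033*u,.009]
ctrl.goto(g+[0,0,.09],rot(SY))
print("hit",ctrl.move_l(g,vel=.08,contact_N=6),ctrl.current_tool_pos())
ctrl.command_gripper(0.0)
print("grip",ctrl.current_grip_width()*91,ctrl.current_grasp_force(),ctrl.current_tool_pos(),ctrl.current_contact_force())
ctrl.move_l(g+[0,0,.12],vel=.12)
print("lift F",ctrl.current_contact_force(),ctrl.current_grip_width()*91)
m=BAR+[0,0,.045]
ctrl.goto(mouth2tcp(m),rot(TY))
print(ctrl.current_tool_pos(),mouth2tcp(m),ctrl.current_contact_force(),ctrl.current_t())
t=ctrl.read_camera("top");s=ctrl.read_camera("side");cv2.imwrite("pics/top1.png",t);cv2.imwrite("pics/side1.png",s)
a=cv2.resize(t[140:185,220:290],(700,300*3//2),interpolation=cv2.INTER_CUBIC)[:, :400]
b=cv2.resize(s[130:200,255:320],(400,450),interpolation=cv2.INTER_CUBIC)
cv2.imwrite("pics/e1.png",np.hstack([a,b]))
print("pred mouth",proj("top",m),proj("side",m))
E
```

```text
hit False [ 0.42652793 -0.11769775  0.00933113]
grip 30.012221320858565 29.93542492389679 [ 0.42613291 -0.11754726  0.00896189] [-0.67145668 -0.56414755  0.54768664]
lift F [-0.54537651 -0.87488986 -1.05253339] 29.885241487156385
[ 0.64638185 -0.01383765  0.1089973 ] [ 0.64761567 -0.01325236  0.1094    ] [-0.86020707  0.35994411 -1.34421787] 7.025
pred mouth [[242.61351624 158.07244271]] [[287.46213348 161.40066981]]
```

View pics/e1.png

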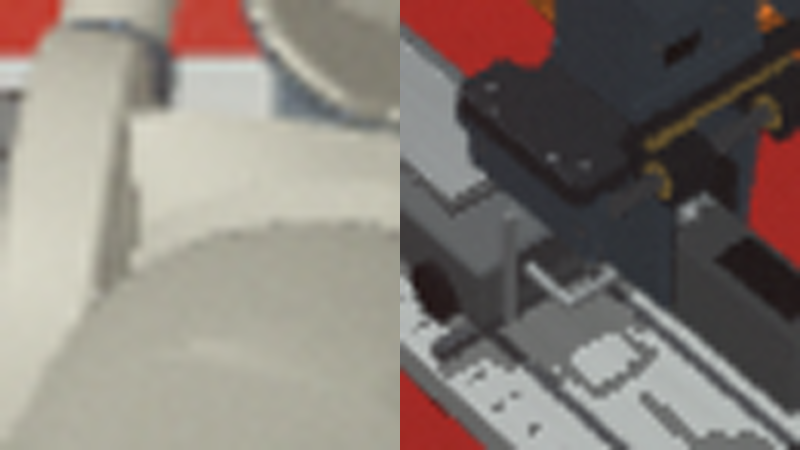

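The camera's view of the hook is blocked: the side crop shows the bar at (570,290) with the gripper in front of the hook. I'll descend by feel, holding the mouth 3 mm ahead of the bar so the front arm clears it.

```bash
python3 - <<'E'
from h import *
U=np.array([np.cos(TY),np.sin(TY),0])
B=BAR+.003*U
ctrl.move_l(mouth2tcp(B+[0,0,.012]),vel=.04,ori=rot(TY)); ctrl.sleep(.3)
print(ctrl.current_tool_pos(),mouth2tcp(B+[0,0,.012]),ctrl.current_contact_force())
h=ctrl.move_l(mouth2tcp(B+[0,0,-.009]),vel=.01,contact_N=1.8)
p=ctrl.current_tool_pos();f=ctrl.current_contact_force()
print(h,p,"bar up rel mouth est",BAR[2]-(p[2]-.001),f)
ctrl.sleep(.2);print(ctrl.current_tool_pos(),ctrl.current_contact_force(),ctrl.current_wrist_torque(),ctrl.current_t())
E
```

```text
[ 0.64754062 -0.01026749  0.07655366] [ 0.64748063 -0.0102554   0.0764    ] [-0.10192084  0.44980862 -1.18676789]
True [ 0.64733044 -0.01029075  0.06410313] bar up rel mouth est 0.00029687145884813027 [ 0.53247961 -0.62989349  1.04253547]
[ 0.64721726 -0.01024325  0.06403988] [ 1.00342515 -0.34156551  0.71778294] [-0.09266538 -0.14729661 -0.07948081] 9.8167
```

```bash
python3 - <<'E'
from h import *
p=ctrl.current_tool_pos(); R=rot(TY)
for i in range(4):
    t=p.copy(); t[2]-=.001*(i+1)
    h=ctrl.move_l(t,vel=.01,ori=R,contact_N=3); ctrl.sleep(.15)
    print(h,np.round(ctrl.current_tool_pos(),5),np.round(ctrl.current_contact_force(),2))
    if ctrl.current_contact_force()[2]>5: break
print(ctrl.current_t())
E
```

```text
False [ 0.6472  -0.01027  0.06303] [ 0.96 -1.48  0.38]
False [ 0.6472  -0.01024  0.06205] [-0.29 -0.8   0.73]
False [ 0.64719 -0.01021  0.06103] [ 0.44 -0.2   1.01]
False [ 0.64722 -0.0102   0.06006] [0.13 0.59 1.38]
11.4167
```

The response is soft, about 0.35 N/mm, so this is the gate and not the arm. Next I'll feel for the front arm by drawing back gently.

```bash
python3 - <<'E'
from h import *
U=np.array([np.cos(TY),np.sin(TY),0]); R=rot(TY)
p=ctrl.current_tool_pos(); print(ctrl.current_contact_force()@U)
for i in range(11):
    ctrl.move_l(p-.001*(i+1)*U,vel=.01,ori=R); ctrl.sleep(.1)
    F=np.mean([(ctrl.sleep(.02),ctrl.current_contact_force())[1] for _ in range(5)],0); fu=F@U
    print(i+1,np.round(ctrl.current_tool_pos(),4),"along",round(fu,2),"z",round(F[2],2))
    if i==0: f0=fu
    if fu-f0>1.6: break
print(ctrl.current_t())
E
```

```text
0.5883466775241277
1 [ 0.6472 -0.0114  0.06  ] along -1.94 z 1.35
2 [ 0.6473 -0.0123  0.06  ] along -2.01 z 0.78
3 [ 0.6474 -0.0132  0.0601] along -1.53 z 0.84
4 [ 0.6474 -0.0142  0.0601] along -1.18 z 0.41
5 [ 0.6474 -0.0152  0.06  ] along -0.13 z 0.48
13.5833
```

```bash
python3 - <<'E'
from h import *
U=np.array([np.cos(TY),np.sin(TY),0]); R=rot(TY)
p=ctrl.current_tool_pos()
for i in range(4):
    ctrl.move_l(p-.0007*(i+1)*U,vel=.01,ori=R); ctrl.sleep(.1)
    F=np.mean([(ctrl.sleep(.02),ctrl.current_contact_force())[1] for _ in range(8)],0); fu=F@U
    print(i+1,np.round(ctrl.current_tool_pos(),4),"along",round(fu,2),"z",round(F[2],2))
    if fu>2: break
print(ctrl.current_t())
E
```

```text
1 [ 0.6475 -0.0158  0.06  ] along 2.61 z 0.96
14.0667
```

The arm touches at TCP y = -0.0157, which puts the bar at y = 0.034 and matches the vision estimate. I'll go 2.3 mm forward and press down in watched steps.

```bash
python3 - <<'E'
from h import *
U=np.array([np.cos(TY),np.sin(TY),0]); R=rot(TY)
p=ctrl.current_tool_pos()+.0023*U; ctrl.move_l(p,vel=.01,ori=R)
pk=0
for i in range(20):
    t=p-[0,0,.001*(i+1)]
    h=ctrl.move_l(t,vel=.012,ori=R,contact_N=6)
    F=np.mean([(ctrl.sleep(.02),ctrl.current_contact_force())[1] for _ in range(5)],0); q=ctrl.current_tool_pos()
    print(i+1,h,"z",round(q[2],4),"F",np.round(F,2),"along",round(F@U,2))
    if F[2]>8.5 or (q[2]<.051 and F[2]>5 and F[2]>lz+2): break
    lz=F[2]
print(ctrl.current_t(),ctrl.current_wrist_torque())
E
```

```text
1 False z 0.059 F [ 0.41 -1.05  0.82] along -1.07
2 False z 0.058 F [ 0.38 -0.63  1.09] along -0.65
3 False z 0.057 F [ 0.3  -0.52  0.95] along -0.53
4 False z 0.056 F [ 0.99 -0.91  1.3 ] along -0.95
5 False z 0.055 F [ 0.95 -1.76  0.56] along -1.8
6 False z 0.054 F [ 0.88 -1.92  0.34] along -1.96
7 False z 0.053 F [ 1.07 -2.53 -0.36] along -2.58
8 False z 0.052 F [ 1.1  -2.57 -0.8 ] along -2.62
9 False z 0.0509 F [ 2.15 -2.45 -1.87] along -2.54
10 False z 0.05 F [ 1.9  -2.22 -2.18] along -2.3
11 False z 0.0489 F [ 0.19  0.25 -2.  ] along 0.24
12 False z 0.0479 F [-0.1   1.18 -2.07] along 1.18
13 False z 0.047 F [ 0.64  1.62 -1.99] along 1.59
14 False z 0.046 F [ 0.86  2.38 -2.42] along 2.34
15 False z 0.045 F [ 0.93  2.22 -2.39] along 2.17
16 False z 0.044 F [ 1.19  2.26 -2.3 ] along 2.2
17 False z 0.0432 F [0.13 2.37 2.63] along 2.37
18 False z 0.0425 F [-0.77  1.83  6.57] along 1.86
20.4583 [0.72198971 0.15039707 0.02715981]
```

The force profile is clear: the gate slipped by at about 11.5 mm up, and the bar seated on the roof at 16.5 mm, so its true height is about 0.0593. I'll ease off slightly and draw.

```bash
python3 - <<'E'
from h import *
U=np.array([np.cos(TY),np.sin(TY),0]); R=rot(TY)
p=ctrl.current_tool_pos(); p[2]=.0440
ctrl.move_l(p,vel=.01,ori=R); ctrl.sleep(.2)
print(ctrl.current_contact_force())
d=0
for s in [.005]+[.02]*6:
    d+=s; h=ctrl.move_l(p-d*U,vel=.03,ori=R,contact_N=8)
    F=ctrl.current_contact_force(); print(h,round(d,3),np.round(ctrl.current_tool_pos(),4),np.round(F,2),"al",round(F@U,2))
    if h: break
print(ctrl.current_t())
E
```

```text
[-1.20982098  1.84583919 -0.53676839]
False 0.005 [ 0.6479 -0.019   0.044 ] [-0.3   0.13 -1.31] al 0.15
False 0.025 [ 0.6488 -0.0387  0.044 ] [ 0.67 -0.08 -1.93] al -0.11
False 0.045 [ 0.6497 -0.0586  0.044 ] [-0.24 -0.02 -2.66] al -0.01
False 0.065 [ 0.6506 -0.0786  0.044 ] [-0.54  0.89 -1.31] al 0.91
False 0.085 [ 0.6515 -0.0987  0.044 ] [ 0.18 -1.02 -1.48] al -1.03
False 0.105 [ 0.6524 -0.1186  0.044 ] [-0.2   0.18 -2.43] al 0.19
False 0.125 [ 0.6533 -0.1386  0.044 ] [-0.71 -0.4  -1.62] al -0.36
26.225
```

```bash
python3 - <<'E'
from h import *
s=ctrl.read_camera("side"); cv2.imwrite("pics/s2.png",cv2.resize(s[110:260,200:400],(800,600),interpolation=cv2.INTER_CUBIC))
E
```

```text
(no output)
```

View pics/s2.png

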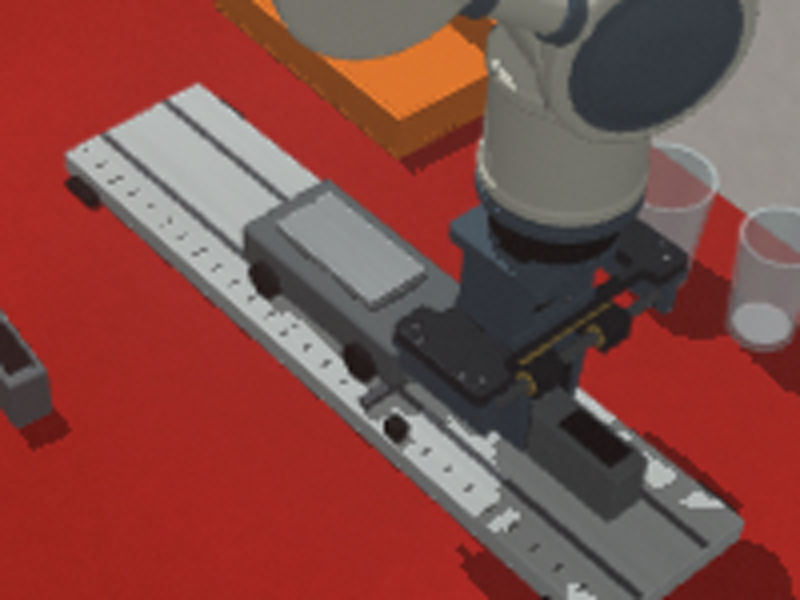

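The trolley has followed: its front crossbar is at (385,395) and the near stop at (397,428), about 2 cm to go. I'll creep until the stops are felt.

```bash
python3 - <<'E'
from h import *
U=np.array([np.cos(TY),np.sin(TY),0]); R=rot(TY)
p=ctrl.current_tool_pos(); p[2]=.044
for i in range(8):
    h=ctrl.move_l(p-.005*(i+1)*U,vel=.012,ori=R,contact_N=6)
    F=ctrl.current_contact_force(); print(h,np.round(ctrl.current_tool_pos(),4),np.round(F,2))
    if h or F@U>5: break
ctrl.sleep(.2); print(ctrl.current_tool_pos(),ctrl.current_contact_force(),ctrl.current_t())
E
```

```text
False [ 0.6535 -0.1436  0.044 ] [-0.06  0.69 -2.05]
False [ 0.6538 -0.1487  0.044 ] [ 0.52  1.14 -1.01]
False [ 0.654  -0.1537  0.044 ] [-0.38  0.87 -1.02]
True [ 0.6537 -0.1563  0.0435] [ 0.6   2.51 -1.78]
[ 0.65338354 -0.15613323  0.04313612] [ 1.02089731  1.6992275  -0.9844514 ] 28.5333
```

```bash
python3 - <<'E'
from h import *
U=np.array([np.cos(TY),np.sin(TY),0]); R=rot(TY)
p=ctrl.current_tool_pos(); p[2]=.044
for i in range(8):
    h=ctrl.move_l(p-.001*(i+1)*U,vel=.01,ori=R,contact_N=7); 
    F=np.mean([(ctrl.sleep(.02),ctrl.current_contact_force())[1] for _ in range(5)],0); print(h,np.round(ctrl.current_tool_pos(),4),np.round(F,2))
    if h or F@U>5.5: break
print(ctrl.current_t())
E
```

```text
True [ 0.6528 -0.1562  0.043 ] [ 0.35  1.71 -0.31]
28.825
```

```bash
python3 - <<'E'
from h import *
s=ctrl.read_camera("side"); cv2.imwrite("pics/s3.png",cv2.resize(s[150:260,260:400],(764,600),interpolation=cv2.INTER_CUBIC))
print(ctrl.current_eef_rot(),ctrl.current_grip_width()*91,ctrl.current_contact_force(),ctrl.current_tool_pos())
E
```

```text
[[-0.04499827  0.99898528 -0.00188958]
 [ 0.99898581  0.04500113  0.0014997 ]
 [ 0.00158322 -0.00182018 -0.99999709]] 29.524748533685948 [0.24282994 0.92810344 1.39386324] [ 0.65278603 -0.15620353  0.04290764]
```

View pics/s3.png

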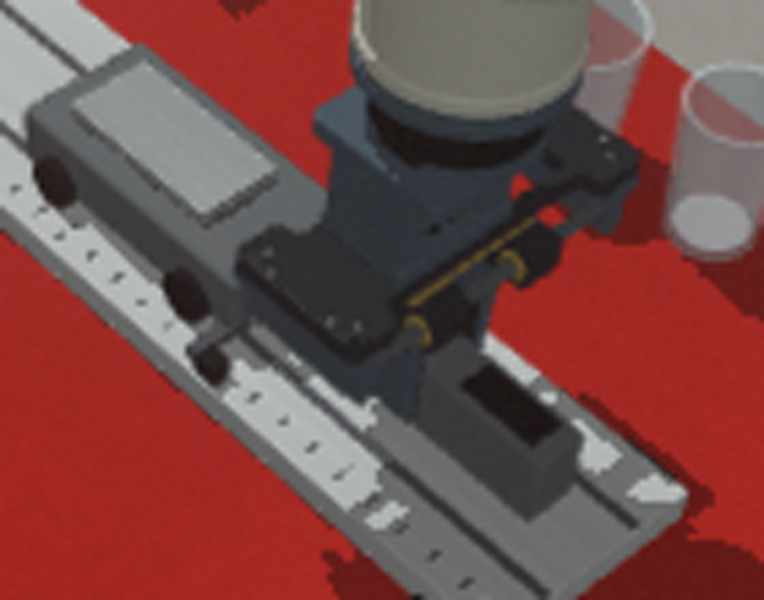

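The front crossbar at (200,345) is now against the stop at (210,365). I'll firm up gently to confirm, then tip the rear down about the bar and release.

```bash
python3 - <<'E'
from h import *
from scipy.spatial.transform import Rotation as Ro
U=np.array([np.cos(TY),np.sin(TY),0]); R=rot(TY)
def F5(): return np.mean([(ctrl.sleep(.02),ctrl.current_contact_force())[1] for _ in range(6)],0)
p=ctrl.current_tool_pos(); p=np.array([.6537,p[1],.0438])
ctrl.move_l(p,vel=.01,ori=R); F=F5(); print(np.round(ctrl.current_tool_pos(),4),np.round(F,2))
for i in range(8):
    if F@U>5: break
    p=p-.0005*U; ctrl.move_l(p,vel=.01,ori=R); F=F5()
    print(np.round(ctrl.current_tool_pos(),4),np.round(F,2))
p=p+.001*U; ctrl.move_l(p,vel=.01,ori=R); print("relaxed",np.round(F5(),2))
bar=p+.049*U; bar[2]=.0593; a=np.cross(U,[0,0,1])
for th in(1.5,3,4.5,5.5):
    Q=Ro.from_rotvec(a*np.radians(th)).as_matrix()
    h=ctrl.move_l(bar+Q@(p-bar),vel=.01,ori=Q@R,contact_N=5); F=F5()
    print(th,h,np.round(ctrl.current_tool_pos(),4),np.round(F,2))
    if h: break
print(ctrl.current_t())
E
```

```text
[ 0.6536 -0.1562  0.0437] [-0.63  1.2  -1.68]
[ 0.6536 -0.1565  0.0437] [-0.57  5.18 -1.99]
relaxed [-0.   -0.13 -1.67]
1.5 False [ 0.6537 -0.1555  0.0426] [ 0.11  0.07 -1.5 ]
3 False [ 0.6536 -0.1549  0.0413] [ 0.31 -0.37 -1.21]
4.5 False [ 0.6536 -0.1544  0.04  ] [ 0.06  0.18 -1.48]
5.5 False [ 0.6536 -0.1541  0.0392] [-0.27 -0.21 -1.25]
31.45
```

```bash
python3 - <<'E'
from h import *
from scipy.spatial.transform import Rotation as Ro
U=np.array([np.cos(TY),np.sin(TY),0]); R=rot(TY)
Q0=ctrl.current_eef_rot()@R.T; p=ctrl.current_tool_pos(); bar=p+.049*U; bar[2]=.0593
a=np.cross(U,[0,0,1])
for th in(.5,1,1.5,2):
    Q=Ro.from_rotvec(a*np.radians(th)).as_matrix()
    h=ctrl.move_l(bar+Q@(p-bar),vel=.01,ori=Q@Q0@R,contact_N=2); ctrl.sleep(.1)
    print(th,h,np.round(ctrl.current_contact_force(),2))
    if h: break
ctrl.command_gripper(.6); ctrl.sleep(.3)
z=ctrl.current_eef_rot()[:,2]
print("up",ctrl.move_l(ctrl.current_tool_pos()-.10*z,vel=.08,contact_N=8))
ctrl.move_l(ctrl.current_tool_pos()+[0,0,.10],vel=.15)
ctrl.goto([.35,-.35,.3],rot(TY))
print(ctrl.current_t(),ctrl.current_contact_force())
t=ctrl.read_camera("top");s=ctrl.read_camera("side")
cv2.imwrite("pics/f.png",np.hstack([cv2.resize(t[140:190,230:330],(400,200)).repeat(1,0),cv2.resize(s[170:220,290:390],(400,200),interpolation=cv2.INTER_CUBIC)]))
cv2.imwrite("pics/ff.png",t);cv2.imwrite("pics/fs.png",s)
E
```

```text
0.5 False [-0.36  2.99  3.43]
1 False [-0.86  4.63  6.28]
1.5 False [-0.18  4.59  7.33]
2 False [-1.75  5.4  10.55]
up False
37.2833 [ 0.03818946 -0.26222399 -1.21481237]
```

View pics/f.png

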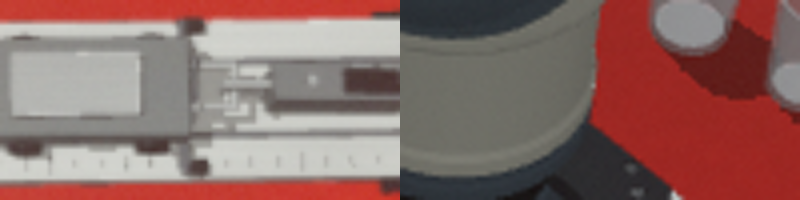

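View pics/fs.png

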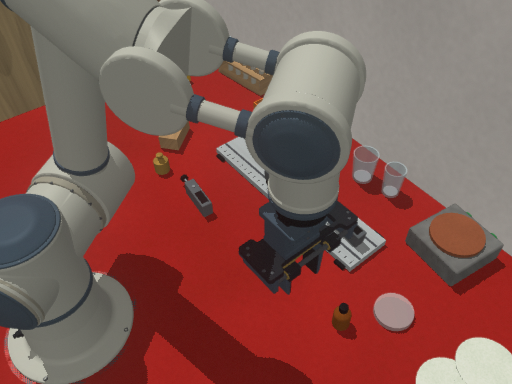

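The top view shows the trolley's crossbar against both stops (190,25 and 195,165), with the hook over the bar and the case lying on the track behind it. The other objects haven't moved and the arm is clear.

```bash
python3 -c "
from bench import ctrl
print(ctrl.sign_off())"
```

```text
the job is handed in; nothing more can be done
None
```

The hook sensor is clipped over the trolley's eye, the trolley is drawn up against the rubber stops, and the sensor was let go lying on the track; the job is handed in at about 37 s, with no verdict returned. The highest force I read was about 12 N, as I set the rear of the case down just before letting go.

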